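# Press the last leg into its corner of the display stand

### The arm

A 6-joint arm with a two-finger parallel gripper is mounted at the origin on the work surface. World frame = base frame: x ahead of the robot, y to its left, z up, the work surface at z = 0. Lengths are in m, angles in rad, forces in N, time in s.
With the tool pointing down it reaches from about 0.35 to 0.85 m from the base axis. Payload 8.1 kg.
Tool frame: the origin (TCP) lies on the front face of the gripper's body, between the roots of the fingers; the fingertips stand 73 mm ahead of it and the grasp point (between the pads) lies 54 mm ahead of it; z points along the fingers, y is the line along which they close (so a half turn about z gives the same grasp; the last joint's range is limited). The gripper opens to 85 mm and grips with 20 to 120 N. Pads are 22 mm wide; open, the fingers measure 114 mm over their backs; the gripper's body (76 mm by 85 mm) begins 54 mm behind the grasp point. The pads swing forward as they close: fully open they stand 13 mm farther back than shut.
Start: joints at [1.221, 0.13, 1.488, -0, 1.523, -0.085], TCP at [0.157, 0.579, 0.304] pointing down, gripper open.
Joint ranges: [-2.96, 2.96], [-0.89, 2.26], [0.02, 2.5], [-1.34, 4.48], [0, 2.73], [-2.66, 2.66]. Speed limits (rad/s): [2.39, 2.39, 2.79, 3.14, 3.14, 3.14].

### API

Orientations are given as a unit quaternion [w, x, y, z].
In Python, from bench import bot, optics, workorder gives the robot as it stands.
- The arm moves only by the shell command python3 -m inch 'ROWS' [OPENING] [FORCE]. ROWS is JSON, a list of rows, each a list of 2 entries, a list of its own where there are three numbers: the shift along the tool's x, y, z in mm, then the turn about the tool's z in rad. A call has 1 to 8 rows; each row shifts and turns the commanded pose from where the row before left it, along the tool's axes as they then stand; what a row does not reach is not made up. A row lasts 1/12 s, in which the tool goes at most 41.7 mm and 7.16 degrees, less where a joint would pass 70% of its speed; a pose out of reach is approached as far as the arm can. A call is refused whole if a number of a shift passes 41.7 or a number of a turn 0.125, either way. A call with a gripper value outside its range is refused whole. OPENING is the closure, from -1 (fully open) to 1 (shut), so that 0 is half open, set as the call begins (- or left out, the last holds). The fingers move at their own pace and stop on an object; FORCE is the grip in N (left out, the last holds). Time passes only in rows, so rows that do not move let the fingers close. It gives the time, the measured TCP pose, the force, the opening and the grip force at its end, in the units of the state.
- bot.read_state(): the state, without advancing time (a new reading comes with each control period).
- optics.camera(name): name is "scene" or "top" or "wrist"; returns a dict with "color" (384x512x3 uint8, blue, green, red), "intrinsics" (3x3 intrinsics, pixels), "R" (3x3) and "t" (3): a world point X has camera coordinates R X + t; the wrist camera has in their place "mount" (4x4, takes a point from camera to tool coordinates, whose origin is the TCP and whose axes are the flange's). Camera axes: x right, y down, z forward; pixel columns grow to the right and rows downward; lengths in m; the calibration is good to about 2 mm. A picture is of the moment at which its call begins: read the wrist's pose just before it. There is no depth.
- workorder.job_done(): hands the job in; it is judged then, once.
The state is a dict: "time": time; "q": joint angles; "joint_velocities": joint speeds; "tau": joint torques, N m; "eef_pos": TCP position; "tcp_rot": TCP orientation; "force": force on the tool from outside, world axes, zero at the start; "wrist_torque": the same for the moment, N m; "grip_width": opening from 0.0 (shut) to 1.0 (fully open); "grip_force": force on a finger pad.
Only numpy, scipy, OpenCV 4.12 (cv2) and the standard library are available. Lean on these libraries where they do the work, as an engineer would, in place of code of your own. Each camera call takes 0.05 s, during which the arm holds its last target. There are 200 camera calls.

### The job

The small wooden display stand is being put together upside down on the counter: three of its legs are already fixed and one inside corner of its rail frame is still bare. Take the loose leg and stand it in the bare corner, upright with its lower end down on the board, and press it square against both rails of that corner at once. Finish while still gripping it and pressing it firmly there, so that the screws can be driven through the rails, and leave the other things on the counter where they are.

Things in the scene. Friction and masses are not known exactly. Their poses are not given: they have to be found in the camera images.
- stand: the upside-down stand, fixed, on a thin non-slip mat: plywood board 218 (x) x 258 (y) x 15 mm with a closed frame of four rails on it. Origin at the centre of the board's underside, z up; board's upper face at z = 15, rail tops at z = 50 mm. Rails' inner faces at x = +-84 and y = +-104 mm, so a seated leg's axis is at x = +-70, y = +-90 mm. A 28 mm pencil square marks the bare corner
- rail_near: one of the four wooden rails fixed on edge on the board, 15 mm thick, 35 mm high; origin at the middle of its underside. This one closes the frame on the stand's -x side (towards the robot); its inner face looks to the stand's +x
- rail_far: one of the four wooden rails fixed on edge on the board, 15 mm thick, 35 mm high; origin at the middle of its underside. This one closes the frame on the stand's +x side; its inner face looks to the stand's -x
- rail_left: one of the four wooden rails fixed on edge on the board, 15 mm thick, 35 mm high; origin at the middle of its underside. This one closes the frame on the stand's +y side; its inner face looks to the stand's -y
- rail_right: one of the four wooden rails fixed on edge on the board, 15 mm thick, 35 mm high; origin at the middle of its underside. This one closes the frame on the stand's -y side; its inner face looks to the stand's +y
- fitted_leg_1: a leg already fixed in one of the frame's four inside corners (which one varies), just like the loose leg: 28 x 28 mm, 95 mm high, standing on the board's upper face; origin at the centre of its lower end, axes parallel to the stand's
- fitted_leg_2: a leg already fixed in one of the frame's four inside corners (which one varies), just like the loose leg: 28 x 28 mm, 95 mm high, standing on the board's upper face; origin at the centre of its lower end, axes parallel to the stand's
- fitted_leg_3: a leg already fixed in one of the frame's four inside corners (which one varies), just like the loose leg: 28 x 28 mm, 95 mm high, standing on the board's upper face; origin at the centre of its lower end, axes parallel to the stand's
- leg: the loose leg: a square wooden post 28 x 28 mm, 95 mm high over all, 40 to 80 g, standing on the counter to the robot's right of the stand; the topmost 3 mm are a round grey floor glide, 20 mm in diameter. Origin at the centre of its lower end, z up along it, x and y normal to its sides; all four sides are alike, any may face a rail
- screwdriver: a screwdriver, 200 mm long, lying on the counter, origin under its middle; leave it where it is
- mug: a white mug, 76 mm wide without its handle, 90 mm high, origin at the centre of its underside; leave it where it is
- buckle: a steel belt buckle, about 56 x 50 mm, 10 mm high, lying flat, origin at the centre of its underside; leave it where it is

How it is judged:
By the outcome, as a careful person would: the job done as asked, in the order asked, and still so for the second after the job is handed in, while the arm keeps its last pose, push and grip.
It also fails if it takes over 51 s, if anything falls off the work surface, if the arm or the gripper's body presses on something with over 40 N, if the wrist force passes 120 N, or if a joint passes its speed limit or range.

## Working session

There is one attempt and no reset: what is moved stays moved. The work goes in short steps, Python scripts to look and compute and a shell command to move; the robot and the scene stay as the last step left them, time stands still between calls to the robot, and variables do not carry over. Pictures are saved under pics/ and viewed, at most 10 in all, crops included, and the job is handed in when it is done.

```bash
ls; mkdir -p pics; python3 - <<'E'
from bench import bot, optics
import cv2,numpy as np
s=bot.read_state(); print(s)
for n in("top","scene"):
    c=optics.camera(n); cv2.imwrite(f"pics/{n}0.png",c["color"]); print(n,c["intrinsics"],c["R"],c["t"])
    np.savez(f"pics/{n}0.npz",K=c["intrinsics"],R=c["R"],t=c["t"])
c=optics.camera("wrist"); print(c["mount"],c["intrinsics"])
E
```

```text
pics
{'time': 0.0, 'q': array([ 1.22057949e+00,  1.31163091e-01,  1.48928666e+00,  2.19084694e-05,
        1.52299215e+00, -8.54004255e-02]), 'joint_velocities': array([ 0.00168866,  0.00033037,  0.0001639 ,  0.00039575, -0.00269037,
       -0.00259853]), 'tau': array([ 1.95804838e-03, -5.69378471e+01, -5.00571620e+01,  1.27845783e-04,
        1.39541994e-02,  1.14816393e-05]), 'eef_pos': array([0.15686863, 0.5787    , 0.3028391 ]), 'tcp_rot': array([-2.10484811e-04,  1.32022123e-01,  9.91246339e-01, -9.00411992e-04]), 'force': array([-0.28811823, -0.5783881 ,  0.60326214]), 'wrist_torque': array([ 0.00052671, -0.02212925, -0.06091471]), 'grip_force': 0.0, 'grip_width': 1.0000360047003627}
top [[376.97243351   0.         257.11562252]
 [  0.         376.97243351 195.75262832]
 [  0.           0.           1.        ]] [[-2.94954500e-02 -9.99564908e-01 -1.14436430e-04]
 [-9.79178329e-01  2.89168809e-02 -2.00931866e-01]
 [ 2.00847752e-01 -5.81452215e-03 -9.79605212e-01]] [0.02607895 0.56329797 0.93220418]
scene [[413.0624787    0.         250.87663125]
 [  0.         413.0624787  182.61643776]
 [  0.           0.           1.        ]] [[-0.76026166  0.64951846  0.01131254]
 [ 0.41111607  0.49454884 -0.76577087]
 [-0.50297692 -0.57753546 -0.643014  ]] [ 0.4213862  -0.19972037  1.38165833]
[[-4.23828319e-04 -9.65207053e-01 -2.61486455e-01  6.76801933e-02]
 [ 9.99999598e-01 -6.15786805e-04  6.52169991e-04 -2.45920079e-04]
 [-7.90498984e-04 -2.61486073e-01  9.65206925e-01 -6.92208349e-02]
 [ 0.00000000e+00  0.00000000e+00  0.00000000e+00  1.00000000e+00]] [[289.37238027   0.         255.14353682]
 [  0.         289.37238027 187.76966216]
 [  0.           0.           1.        ]]
```

View pics/top0.png

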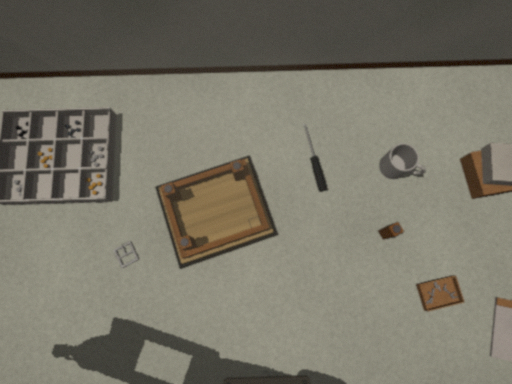

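View pics/scene0.png

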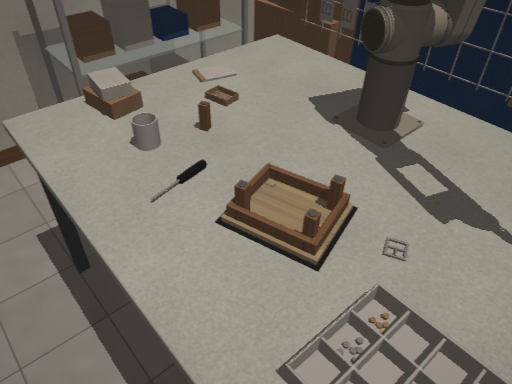

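Top view: the bare corner is near-right of the stand (~(262,225)); the loose leg is at ~(392,231), with the mug at (403,160), screwdriver (317,160) and buckle (127,254). I'll enlarge the two places that matter.

```bash
cat > h.py <<'E'
import numpy as np,cv2
from scipy.spatial.transform import Rotation as Ro
from bench import bot,optics
def Rq(q): return Ro.from_quat([q[1],q[2],q[3],q[0]]).as_matrix()
def load(n):
    d=np.load(f"pics/{n}.npz"); return d["K"],d["R"],d["t"]
def shot(name,fn):
    s=bot.read_state(); c=optics.camera(name)
    if name=="wrist":
        T=np.eye(4);T[:3,:3]=Rq(s["tcp_rot"]);T[:3,3]=s["eef_pos"]
        M=np.linalg.inv(T@c["mount"]);R,t=M[:3,:3],M[:3,3]
    else: R,t=c["R"],c["t"]
    np.savez(f"pics/{fn}.npz",K=c["intrinsics"],R=R,t=t); cv2.imwrite(f"pics/{fn}.png",c["color"])
    return c["color"]
def back(n,uv,z):
    K,R,t=load(n); d=R.T@np.linalg.solve(K,np.array([*uv,1.])); o=-R.T@t
    return o+d*(z-o[2])/d[2]
def proj(n,X):
    K,R,t=load(n); p=(R@np.atleast_2d(X).T).T+t; p=p@K.T; return p[:,:2]/p[:,2:]
E
python3 - <<'E'
import cv2,numpy as np
from h import *
i=cv2.imread("pics/top0.png")
i=cv2.convertScaleAbs(i,alpha=1.7)
a=cv2.resize(i[145:275,150:282],None,fx=4,fy=4,interpolation=2)
b=cv2.resize(i[212:247,370:412],None,fx=6,fy=6,interpolation=2)
o=np.zeros((520,790,3),np.uint8);o[:,:528]=a;o[:210,530:782]=b
cv2.imwrite("pics/crop1.png",o)
E
```

```text
(no output)
```

View pics/crop1.png

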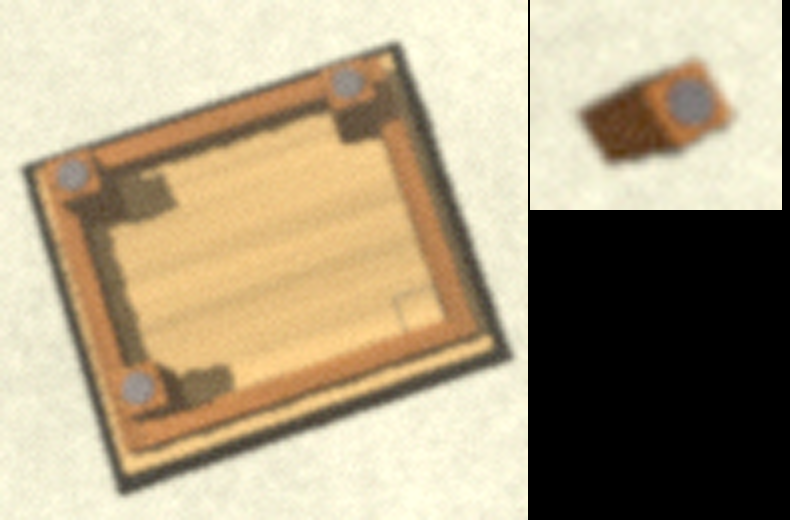

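Crop: three fitted glides at crop (72,173), (347,84), (139,387), the pencil square at crop (~420,305) in the near-right corner; the loose leg's glide at crop (690,102).

```bash
cat > est.py <<'E'
from h import *
P=lambda x,y,ox=150,oy=145,s=4:((x+.5)/s-.5+ox,(y+.5)/s-.5+oy)
fl,fr,nl=[back("top0",P(*p),.112) for p in((72,173),(347,84),(139,387))]
print(fl,fr,nl,np.linalg.norm(fl-fr),np.linalg.norm(fl-nl))
c=(fr+nl)/2
# fit yaw: model
M=np.array([[70,90],[70,-90],[-70,90]])/1e3;W=np.array([fl,fr,nl])[:,:2]
a=M-M.mean(0);b=W-W.mean(0);yaw=np.arctan2((a[:,0]*b[:,1]-a[:,1]*b[:,0]).sum(),(a*b).sum())
R2=np.array([[np.cos(yaw),-np.sin(yaw)],[np.sin(yaw),np.cos(yaw)]]);cen=W.mean(0)-R2@M.mean(0)
print("stand",cen,np.degrees(yaw),"seat",cen+R2@[-.07,-.09])
L=lambda x,y:back("top0",((x-530+.5)/6-.5+370,(y+.5)/6-.5+212),.094)
g=L(690,102);cs=[L(*p) for p in((697,60),(735,117),(685,152),(645,88))]
print("leg",g)
for i in range(4):
    e=cs[(i+1)%4]-cs[i]; print(cs[i],np.linalg.norm(e),np.degrees(np.arctan2(e[1],e[0]))%90)
s=bot.read_state();R=Rq(s["tcp_rot"]);print(R,R.T@(g-s["eef_pos"]))
E
python3 est.py
```

```text
[0.57914054 0.23163151 0.112     ] [0.63151076 0.05967721 0.112     ] [0.44529282 0.18876735 0.112     ] 0.17975238685277292 0.1405437608420617
stand [0.53863798 0.12443887] 17.321122370217456 seat [0.49860782 0.01767939]
leg [ 0.46299212 -0.33284359  0.094     ]
[ 0.48033927 -0.33755804  0.094     ] 0.027474662083741632 28.74129468855159
[ 0.45624949 -0.35076938  0.094     ] 0.026062535472518057 31.92142487086855
[ 0.44246877 -0.32864818  0.094     ] 0.030215129629348896 27.218301491142157
[ 0.46933819 -0.31482832  0.094     ] 0.025252003158275003 25.826765956385444
[[-9.65148107e-01  2.61703786e-01 -5.08995163e-04]
 [ 2.61704250e-01  9.65147116e-01 -1.38941450e-03]
 [ 1.27640178e-04 -1.47419698e-03 -9.99998905e-01]] [-0.53404285 -0.79943985  0.21018405]
```

```bash
python3 -m inch '[[[0,0,0],0.125],[[0,0,0],0.125],[[0,0,0],0.125],[[0,0,0],0.125],[[0,0,0],0.125],[[0,0,0],0.125],[[0,0,0],0.125],[[0,0,0],0.125]]' -1
python3 -m inch '[[[-36,10.5,3],0],[[-36,10.5,3],0],[[-36,10.5,3],0],[[-36,10.5,3],0],[[-36,10.5,3],0],[[-36,10.5,3],0],[[-36,10.5,3],0],[[-36,10.5,3],0]]'
python3 -m inch '[[[-36,10.5,3],0],[[-36,10.5,3],0],[[-36,10.5,3],0],[[-36,10.5,3],0],[[-36,10.5,3],0],[[-36,10.5,3],0],[[-36,10.5,3],0],[[-36,10.5,3],0]]'
python3 -m inch '[[[0,0,0],0],[[0,0,0],0],[[0,0,0],0]]'
python3 - <<'E'
from h import *
s=bot.read_state();print(s["time"],s["eef_pos"],Rq(s["tcp_rot"]),s["q"])
i=shot("wrist","w1"); cv2.imwrite("pics/w1v.png",cv2.resize(cv2.convertScaleAbs(i,alpha=1.5),(800,600)))
E
```

```text
time: 0.82
eef_pos: [0.1569, 0.5789, 0.3034]
tcp_rot: [0.0, 0.594, 0.805, -0.0]
force: [-0.9, 0.1, -0.4]
grip_width: 1.002
grip_force: 0.0
time: 1.48
eef_pos: [0.3243, 0.3281, 0.2796]
tcp_rot: [0.0, 0.591, 0.807, -0.0]
force: [1.2, -0.6, 0.0]
grip_width: 0.999
grip_force: 0.0
time: 2.15
eef_pos: [0.4913, 0.0786, 0.2556]
tcp_rot: [-0.0, 0.591, 0.807, 0.0]
force: [-0.4, 1.3, 1.0]
grip_width: 1.003
grip_force: 0.0
time: 2.4
eef_pos: [0.4904, 0.0805, 0.2555]
tcp_rot: [-0.001, 0.591, 0.806, -0.0]
force: [0.4, -0.1, -0.3]
grip_width: 1.0
grip_force: 0.0
2.4 [0.49036727 0.08049149 0.25548199] [[-3.00304144e-01  9.53842736e-01 -1.20672942e-03]
 [ 9.53843224e-01  3.00304778e-01  3.80086977e-04]
 [ 7.24929813e-04 -1.03688898e-03 -9.99999200e-01]] [ 5.92120587e-02 -1.22628015e-01  1.83069268e+00  4.55039108e-04
  1.43471013e+00 -2.45861900e-01]
```

View pics/w1v.png

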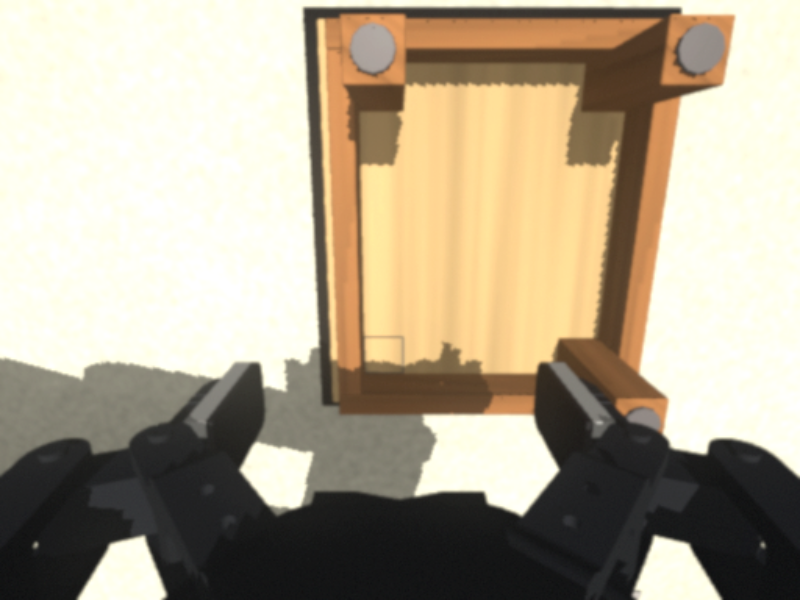

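Wrist view (tool x = up): glides at (373,49) and (700,49), pencil-square corner at (403,337), bare inner corner of rails on the board at (364,374), outer rail-top corner (340,412).

```bash
cat > fit.py <<'E'
from h import *
from scipy.optimize import least_squares
def fit(n,obs,p0):
    m=np.array([o[0] for o in obs])/1e3;uv=np.array([o[1] for o in obs])
    def W(p):
        c,s=np.cos(p[3]),np.sin(p[3]);return m@np.array([[c,s,0],[-s,c,0],[0,0,1]])+p[:3]
    r=least_squares(lambda p:np.r_[(proj(n,W(p))-uv).ravel(),(p[2]-.002)*500],p0,loss="soft_l1")
    print(r.x[:3],np.degrees(r.x[3]));print(np.round((proj(n,W(r.x))-uv),1).tolist())
    c,s=np.cos(r.x[3]),np.sin(r.x[3]);print("seat",r.x[:2]+np.array([[c,-s],[s,c]])@[-.07,-.09]);return r.x
if __name__=="__main__":
    v=lambda x,y:((x+.5)/1.5625-.5,(y+.5)/1.5625-.5)
    fit("w1",[((-70,90,110),v(373,49)),((70,90,110),v(700,49)),((-56,-76,15),v(403,337)),((-84,-104,15),v(364,374)),((-99,-119,50),v(340,412)),((-56,-104,15),v(403,373)),((-84,-76,15),v(364,337))],[.5386,.1244,.002,.302])
E
python3 fit.py
```

```text
[0.53672641 0.12358925 0.00126461] 17.47025796550693
[[-0.4, 0.2], [0.4, 0.1], [-0.1, -0.1], [0.6, -1.1], [-0.4, 1.9], [-0.2, -0.4], [0.1, -0.1]]
seat [0.49697427 0.01672594]
```

```bash
python3 -m inch '[[[-32.2,-12.5,1.7],0],[[-32.2,-12.5,1.7],0],[[-32.2,-12.5,1.7],0],[[-32.2,-12.5,1.7],0],[[-32.2,-12.5,1.7],0],[[-32.2,-12.5,1.7],0],[[-32.2,-12.5,1.7],0],[[-32.2,-12.5,1.7],0]]'
python3 -m inch '[[[-32.2,-12.5,1.7],0],[[-32.2,-12.5,1.7],0],[[-32.2,-12.5,1.7],0],[[-32.2,-12.5,1.7],0],[[0,0,0],-0.092],[[0,0,0],-0.092],[[0,0,0],0],[[0,0,0],0]]'
python3 - <<'E'
from h import *
s=bot.read_state();print(s["time"],s["eef_pos"],Rq(s["tcp_rot"]))
i=shot("wrist","w2"); cv2.imwrite("pics/w2v.png",cv2.resize(cv2.convertScaleAbs(i,alpha=1.5),(800,600)))
E
```

```text
time: 3.12
eef_pos: [0.4729, -0.1953, 0.2426]
tcp_rot: [0.0, 0.59, 0.807, 0.0]
force: [1.3, 1.1, 0.0]
grip_width: 0.999
grip_force: 0.0
time: 3.78
eef_pos: [0.4646, -0.3319, 0.2356]
tcp_rot: [0.0, 0.515, 0.857, 0.0]
force: [-0.1, 0.5, 0.1]
grip_width: 1.002
grip_force: 0.0
3.7833 [ 0.46463361 -0.33194808  0.23559687] [[-4.69714195e-01  8.82818533e-01  1.15521771e-04]
 [ 8.82818534e-01  4.69714173e-01  1.78489834e-04]
 [ 1.03311920e-04  1.85823969e-04 -9.99999977e-01]]
```

View pics/w2v.png

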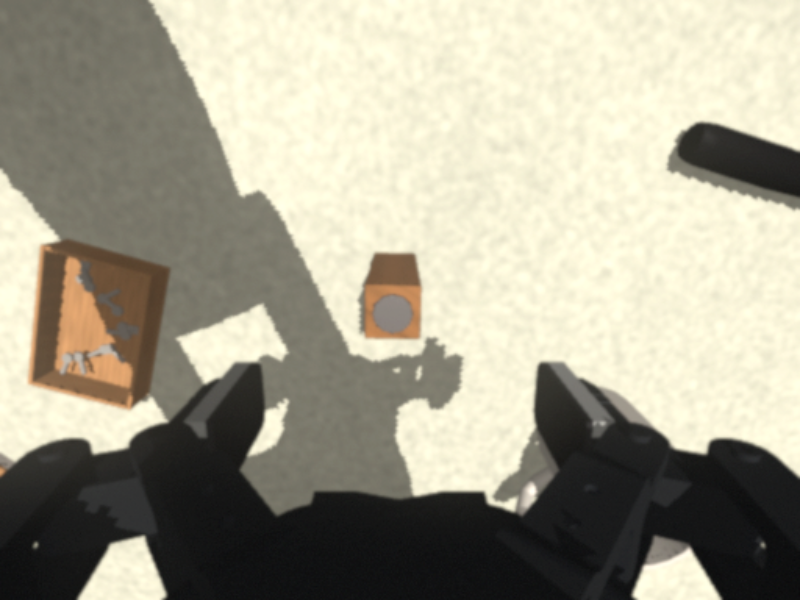

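Leg glide at (393,313), sides aligned with the picture axes; the mug rim is visible under the right finger (~(600,450)), so check its clearance.

```bash
python3 - <<'E'
from h import *
v=lambda x,y:((x+.5)/1.5625-.5,(y+.5)/1.5625-.5)
g=back("w2",v(393,313),.095);s=bot.read_state();R=Rq(s["tcp_rot"])
print(g,1e3*R.T@(g-s["eef_pos"]))
m=back("top0",(403,157),.09);print("mug",m,1e3*R.T@(m-s["eef_pos"]))
E
```

```text
[ 0.46073502 -0.3333882   0.095     ] [  0.5310127   -4.17498746 140.66358392]
mug [ 0.64835903 -0.37108029  0.09      ] [-120.83465196  143.78952551  145.69773165]
```

```bash
python3 -m inch '[[[0.5,-4,0],0],[[0,0,29],0],[[0,0,29],0],[[0,0,29],0],[[0,0,20],0],[[0,0,9.5],0],[[0,0,0],0],[[0,0,0],0]]'
python3 -m inch '[[[0,0,0],0],[[0,0,0],0],[[0,0,0],0],[[0,0,0],0],[[0,0,0],0],[[0,0,0],0],[[0,0,0],0],[[0,0,0],0]]' 1 80
python3 -m inch '[[[0,0,0],0],[[0,0,0],0],[[0,0,0],0],[[0,0,0],0],[[0,0,0],0],[[0,0,0],0],[[0,0,0],0],[[0,0,0],0]]'
```

```text
time: 4.5
eef_pos: [0.4605, -0.3345, 0.1195]
tcp_rot: [-0.0, 0.515, 0.857, -0.0]
force: [0.5, -1.2, 0.7]
grip_width: 1.002
grip_force: 0.0
time: 5.17
eef_pos: [0.4607, -0.3349, 0.1198]
tcp_rot: [0.001, 0.514, 0.858, -0.0]
force: [-0.0, -0.2, 6.0]
grip_width: 0.32
grip_force: 79.5
time: 5.83
eef_pos: [0.4607, -0.3349, 0.1197]
tcp_rot: [0.001, 0.514, 0.858, -0.0]
force: [-0.6, -0.3, 5.2]
grip_width: 0.323
grip_force: 79.5
```

```bash
python3 -m inch '[[[0,0,-20],0],[[0,0,-30],0],[[0,0,-35],0],[[0,0,-35],0],[[0,0,0],0.092],[[0,0,0],0.092],[[15,6.8,0],0],[[30.4,13.6,0],0]]'
python3 -m inch '[[[30.4,13.7,0],0],[[30.4,13.7,0],0],[[30.4,13.7,0],0],[[30.4,13.7,0],0],[[30.4,13.7,0],0],[[30.4,13.7,0],0],[[30.4,13.7,0],0],[[30.4,13.7,0],0]]'
python3 -m inch '[[[30.4,13.7,0],0],[[15.4,6.5,0],0],[[0,0,0],0],[[0,0,0],0],[[0,0,0],0]]'
python3 - <<'E'
from h import *
s=bot.read_state();print(s["time"],s["eef_pos"],Rq(s["tcp_rot"]),s["force"],s["wrist_torque"])
i=shot("wrist","w3"); a=cv2.resize(cv2.convertScaleAbs(i,alpha=1.5)[180:384,128:400],None,fx=2.9,fy=2.9,interpolation=2); cv2.imwrite("pics/w3v.png",a)
E
```

```text
time: 6.5
eef_pos: [0.4654, -0.2865, 0.2385]
tcp_rot: [-0.0, 0.592, 0.806, -0.0]
force: [1.3, 0.2, -0.3]
grip_width: 0.318
grip_force: 78.9
time: 7.17
eef_pos: [0.4964, -0.0179, 0.2381]
tcp_rot: [-0.001, 0.59, 0.807, -0.0]
force: [0.6, -0.3, -0.6]
grip_width: 0.319
grip_force: 78.9
time: 7.58
eef_pos: [0.5022, 0.0294, 0.2384]
tcp_rot: [-0.0, 0.59, 0.807, -0.001]
force: [0.6, 0.2, -1.0]
grip_width: 0.32
grip_force: 78.9
7.5833 [0.50223976 0.02940061 0.23835456] [[-3.02630229e-01  9.53107176e-01 -1.28649733e-03]
 [ 9.53108042e-01  3.02630057e-01 -3.30983642e-04]
 [ 7.38698750e-05 -1.32633660e-03 -9.99999118e-01]] [ 0.57879728  0.15233282 -0.99244245] [0.03658353 0.00151786 0.00382659]
```

View pics/w3v.png

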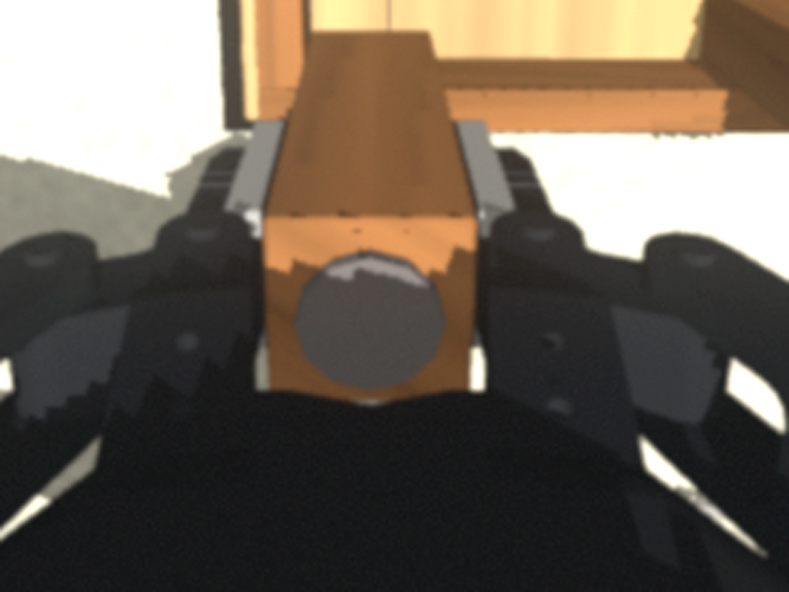

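The leg hangs square between the pads: front-face upper corners at crop (265,213),(477,213), lower corners at (317,32),(429,32).

```bash
python3 - <<'E'
from h import *
s=bot.read_state();R=Rq(s["tcp_rot"]);p=s["eef_pos"]
for x,y,d in((265,213,.0275),(477,213,.0275),(317,32,.1195),(429,32,.1195)):
    X=back("w3",((x+.5)/2.9-.5+128,(y+.5)/2.9-.5+180),p[2]-d);print(1e3*R.T@(X-p))
print("seat in tool",1e3*R.T@(np.array([.49697,.01673,.0175])-p), "yaw",np.degrees(np.arctan2(R[1,1],R[0,1])))
E
```

```text
[ 16.15870362 -14.78559853  27.51570936]
[16.19227679 12.13024361 27.48781593]
[ 14.17400514 -13.77475075 119.51466557]
[ 14.2008277   12.36774317 119.48757344]
seat in tool [-10.03808591  -8.62168938 221.00680881] yaw 17.547041480334542
```

```bash
python3 -m inch '[[[0,0,25],0],[[0,0,30],0],[[0,0,25],0],[[0,0,12],0],[[0,0,0],0],[[0,0,0],0]]' 1 100
python3 -m inch '[[[0,0,1.5],0],[[0,0,1.5],0],[[0,0,1.5],0],[[0,0,1.5],0],[[0,0,0],0]]'
```

```text
time: 8.13
eef_pos: [0.5026, 0.0289, 0.147]
tcp_rot: [-0.001, 0.591, 0.806, -0.0]
force: [0.2, 1.0, -0.0]
grip_width: 0.316
grip_force: 99.4
time: 8.55
eef_pos: [0.5029, 0.0295, 0.1412]
tcp_rot: [0.0, 0.591, 0.807, 0.0]
force: [0.1, 0.9, -1.1]
grip_width: 0.314
grip_force: 99.4
```

```bash
for k in 1; do python3 -m inch '[[[0,0,1],0],[[0,0,1],0],[[0,0,1],0],[[0,0,0],0],[[0,0,0],0]]'; python3 -m inch '[[[0,0,0.7],0],[[0,0,0],0],[[0,0,0],0]]';python3 -m inch '[[[0,0,0.7],0],[[0,0,0],0],[[0,0,0],0]]'; done
```

```text
time: 8.97
eef_pos: [0.5028, 0.0295, 0.1379]
tcp_rot: [-0.0, 0.591, 0.807, -0.0]
force: [-0.1, -0.9, 0.3]
grip_width: 0.315
grip_force: 99.9
time: 9.22
eef_pos: [0.5029, 0.0295, 0.1378]
tcp_rot: [0.0, 0.591, 0.807, -0.0]
force: [-1.7, 0.7, 6.1]
grip_width: 0.318
grip_force: 100.2
time: 9.47
eef_pos: [0.503, 0.0295, 0.1377]
tcp_rot: [0.0, 0.591, 0.807, -0.0]
force: [-6.1, -0.2, 12.1]
grip_width: 0.317
grip_force: 101.4
```

```bash
python3 -m inch '[[[0,0,-0.7],0],[[-1.5,-1.5,0],0],[[-1.5,-1.5,0],0],[[-1.5,-1.5,0],0],[[-1.5,-1.2,0],0],[[-1.5,0,0],0],[[0,0,0],0],[[0,0,0],0]]'
python3 - <<'E'
from h import *
s=bot.read_state();R=Rq(s["tcp_rot"]);print(s["eef_pos"],"tool-axes force",R.T@s["force"],"torque",R.T@s["wrist_torque"],1e3*R.T@(np.array([.49697,.01673,.0175])-s["eef_pos"]))
E
```

```text
time: 10.13
eef_pos: [0.4998, 0.0206, 0.1378]
tcp_rot: [0.0, 0.591, 0.807, 0.0]
force: [0.9, 3.0, 6.5]
grip_width: 0.316
grip_force: 100.6
[0.4998413  0.02061633 0.1377506 ] tool-axes force [ 2.63976092  1.74830703 -6.47401504] torque [-0.12694187  0.69532331 -0.00223905] [ -2.86577821  -3.98488821 120.24750782]
```

```bash
cat > f.py <<'E'
from h import *
s=bot.read_state();R=Rq(s["tcp_rot"]);print("tool F",np.round(R.T@s["force"],1),"T",np.round(R.T@s["wrist_torque"],2),"seat",np.round(1e3*R.T@(np.array([.49697,.01673,.0175])-s["eef_pos"]),2),"tilt",np.round(R[:,2],4))
E
python3 -m inch '[[[-1,-1,0],0],[[-1,-1,0],0],[[0,0,0],0],[[0,0,0],0]]'|grep width; python3 f.py
python3 -m inch '[[[-0.7,-0.7,0],0],[[0,0,0],0],[[0,0,0],0]]'|grep width; python3 f.py
python3 -m inch '[[[-0.7,-0.7,0],0],[[0,0,0],0],[[0,0,0],0]]'|grep width; python3 f.py
```

```text
grip_width: 0.315
tool F [ 2.1  2.1 -4.9] T [-0.37  0.48  0.04] seat [ -0.7   -2.22 120.27] tilt [ 1.2e-03  2.0e-04 -1.0e+00]
grip_width: 0.316
tool F [ 2.4  2.2 -5.4] T [-0.46  0.51  0.02] seat [-3.0000e-02 -1.5700e+00  1.2026e+02] tilt [ 1.2e-03  2.0e-04 -1.0e+00]
grip_width: 0.318
tool F [ 5.5  5.2 -3.9] T [-1.01  1.03  0.01] seat [ 2.0000e-02 -1.4900e+00  1.2032e+02] tilt [ 0.0021  0.0016 -1.    ]
```

```bash
python3 -m inch '[[[-0.7,-0.7,0.4],0],[[0,0,0],0],[[0,0,0],0],[[0,0,0],0]]'|grep width; python3 f.py
python3 -m inch '[[[-0.7,-0.7,0.4],0],[[0,0,0],0],[[0,0,0],0],[[0,0,0],0]]'|grep width; python3 f.py
```

```text
grip_width: 0.317
tool F [ 8.6  7.1 -6.1] T [-1.23  1.68  0.01] seat [ 4.0000e-02 -1.4700e+00  1.2031e+02] tilt [ 0.0029  0.0028 -1.    ]
grip_width: 0.316
tool F [12.3  8.2 -8.4] T [-1.47  2.27 -0.05] seat [ 8.0000e-02 -1.4700e+00  1.2033e+02] tilt [ 0.0039  0.004  -1.    ]
```

```bash
python3 -m inch '[[[-0.5,-0.9,0.3],0],[[-0.3,-0.9,0],0],[[0,0,0],0],[[0,0,0],0],[[0,0,0],0]]'; python3 f.py
python3 - <<'E'
from h import *
a=shot("scene","s4");b=shot("wrist","w4")
a=cv2.resize(cv2.convertScaleAbs(a,alpha=1.6)[130:260,200:370],(510,390),interpolation=2);b=cv2.resize(cv2.convertScaleAbs(b,alpha=1.6)[180:340,150:350],(288,230),interpolation=2)
o=np.zeros((390,800,3),np.uint8);o[:,:510]=a;o[:230,511:799]=b;cv2.imwrite("pics/c4.png",o)
E
```

```text
time: 12.05
eef_pos: [0.4974, 0.0162, 0.1379]
tcp_rot: [0.001, 0.591, 0.807, 0.004]
force: [8.5, 19.8, 5.2]
grip_width: 0.317
grip_force: 100.6
tool F [16.3 14.1 -5.1] T [-2.71  3.11  0.01] seat [  0.16  -1.24 120.38] tilt [ 0.0065  0.0058 -1.    ]
```

View pics/c4.png

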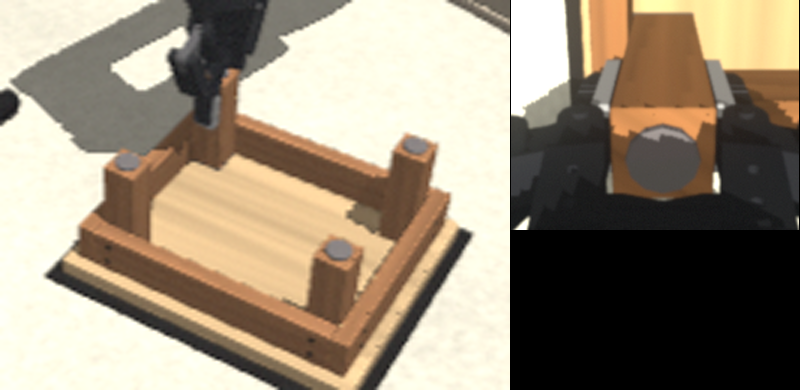

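The leg stands in the bare corner, at crop ~(215,140), against both rails; the wrist view shows it straight between the pads. I'll add a little downward push and check that it holds.

```bash
python3 -m inch '[[[0,0,0.7],0],[[0,0,0],0],[[0,0,0],0],[[0,0,0],0]]'|grep width; python3 f.py
python3 -m inch '[[[0,0,0],0],[[0,0,0],0],[[0,0,0],0],[[0,0,0],0],[[0,0,0],0],[[0,0,0],0],[[0,0,0],0],[[0,0,0],0]]'; python3 f.py
```

```text
grip_width: 0.314
tool F [ 17.9  11.6 -11.3] T [-2.07  3.28 -0.02] seat [  0.17  -1.27 120.36] tilt [ 0.0064  0.0058 -1.    ]
time: 13.15
eef_pos: [0.4975, 0.0163, 0.1379]
tcp_rot: [0.001, 0.591, 0.807, 0.004]
force: [5.1, 20.9, 11.4]
grip_width: 0.318
grip_force: 101.9
tool F [ 18.4  11.3 -11.3] T [-2.03  3.26  0.  ] seat [  0.17  -1.29 120.36] tilt [ 0.0064  0.0058 -1.    ]
```

Steady: about 18 N and 11 N on the two rails, 11 N down.

```bash
python3 -c "
from bench import workorder; print(workorder.job_done())"
```

```text
the job is handed in; nothing more can be done
None
```

I handed the job in at about 13 s. The leg stands in the bare near-right corner with its lower end on the board. It is still gripped at about 100 N and pressed at about 18 N and 11 N against the two rails and 11 N down. The tool leans about 0.5°, and I did not touch anything else on the counter.

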